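Strip the sample bracket off the shaker stud

TASK

Take the sample bracket off the shaker for cleaning: turn the quarter-turn wing nut until its wings line up with the two lugs on the stud and lift it off, then take off the spacer, then the bracket, each on its own while what lies under it stays seated on the shaker. Put the wing nut in the steel parts tray before you take the spacer, put the spacer in the same tray before you take the bracket, and set the bracket down flat with its tab upward on the grey mat, its middle well on the mat. Leave the culture dish, the beaker and the small bottle where they are.

Things in the scene. Friction and masses are not known exactly. Their poses are not given: they have to be found in the camera images.
- drive: Small white shaker drive, a fixed box with a flat aluminium deck 40 mm above the worktop. Origin on the worktop under the stud; z up; the box covers x -70 to +54 mm, y -46 to +46 mm. Stacked loosely on the deck round its stud, from below: bracket (5 mm plate), spacer (22 mm), wing nut (18 mm body), then 2 mm of play up to the stud's lugs.
- stud (a point): Point on the stud's axis at deck height, 40 mm above the worktop; axes as the drive's. The steel stud, 14 mm in diameter, stands 54 mm up from here. Near its top two lugs stick out along the drive's +y and -y: 24 mm over both, 5 mm wide, 5 mm high, underside 47 mm above the deck.
- nut_mid (a point): Centre of the steel wing nut's body, on its bore axis, 9 mm above its underside. Body 44 mm along x, 28 mm along y, 18 mm high, with flat sides at y = -14 and +14 mm to grip. Two wings 7 mm thick stand on its ends along x, from 18 to 33.5 mm off the axis, their tops 33 mm above the underside. About 70 g.
- spacer_mid (a point): Centre of the grey plastic spacer ring, half-way up. Outer diameter 46 mm, hole 28 mm, 22 mm high. It is loose on the stud by up to 7 mm sideways and passes the lugs when centred on the stud within 2 mm. About 60 g.
- bracket_tab (a point): Grip point in the upright tab of the dark steel bracket, 25 mm above the bracket's underside. The tab is 8 mm thick along the bracket's x, 50 mm wide along y, and its top is 40 mm above the underside; z up. It stands 60 mm from the hole's centre towards -x (the hole's centre lies at +60 mm along x from this point). About 150 g.
- bracket_mid (a point): Middle of the bracket's flat plate (100 mm along x, 60 mm along y, 5 mm thick), half-way through its thickness, 45.5 mm from the tab grip point towards the bracket's +x and 22.5 mm lower. The 28 mm hole for the stud is centred 14.5 mm farther along +x; to pass the lugs it must be centred on the stud within 2 mm.
- tray: Steel parts tray, fixed, open on top, 170 mm along x by 130 mm along y outside, 24 mm high, walls 4 mm, floor about 4 mm thick. Origin at the centre of its underside.
- mat: Plain grey mat, fixed, 170 mm along x by 130 mm along y, 3 mm thick. Origin at the centre of its underside.
- dish_a: Bystander: round culture dish, 63 mm across, 16 mm high, origin at the centre of its underside.
- beaker_a: Bystander: small glass beaker, 60 mm across, 62 mm high, origin at the centre of its underside.
- small_bottle: Bystander: small bottle, 47 mm across, 102 mm high, origin at the centre of its underside.
- wing_nut: The same nut, origin 9 mm under nut_mid. Keyed bore, no thread, turns freely with no stops. It passes the lugs only with its x axis (wings, either way round) along the drive's y within 0.25 rad and centred on the stud within 1.5 mm. It starts 0.72 to 1.37 rad short of that; the shorter turn to release is counter-clockwise seen from above.
- spacer: The spacer itself; origin at the centre of its underside (11 mm under spacer_mid).
- bracket: The bracket itself; origin at the hole's centre, on the underside.

How it is judged:
On the way, in this order (a step that is already met when the one before it is completed fails the run):
1. the wing nut is off the stud and in the tray, with the spacer and the bracket still seated round the stud (x of nut_mid in the frame of tray between -0.081 and 0.081 m and y of nut_mid in the frame of tray between -0.061 and 0.061 m and z of nut_mid in the frame of tray between 0 and 0.06 m and horizontal distance between spacer_mid and stud below 0.012 m and z of spacer_mid in the frame of stud below 0.022 m and horizontal distance between bracket_mid and stud below 0.026 m and z of bracket_mid in the frame of stud below 0.009 m and angle between bracket_mid's own z axis and vertical below 0.12 rad), for 0.2 s.
2. the spacer is in the tray too, with the bracket still seated round the stud (x of nut_mid in the frame of tray between -0.081 and 0.081 m and y of nut_mid in the frame of tray between -0.061 and 0.061 m and z of nut_mid in the frame of tray between 0 and 0.06 m and x of spacer_mid in the frame of tray between -0.081 and 0.081 m and y of spacer_mid in the frame of tray between -0.061 and 0.061 m and z of spacer_mid in the frame of tray between 0 and 0.06 m and horizontal distance between bracket_mid and stud below 0.026 m and z of bracket_mid in the frame of stud below 0.009 m and angle between bracket_mid's own z axis and vertical below 0.12 rad), for 0.2 s.
At the end, for the whole second after the job is handed in: the wing nut and the spacer lie in the tray (centres between its walls and less than 60 mm above its underside); the bracket lies flat (within 0.08 rad, tab up) on the mat, the middle of its plate within 55 mm of the mat's centre along the mat's x and 40 mm along its y; all three are at rest (x of nut_mid in the frame of tray between -0.081 and 0.081 m and y of nut_mid in the frame of tray between -0.061 and 0.061 m and z of nut_mid in the frame of tray between 0 and 0.06 m and x of spacer_mid in the frame of tray between -0.081 and 0.081 m and y of spacer_mid in the frame of tray between -0.061 and 0.061 m and z of spacer_mid in the frame of tray between 0 and 0.06 m and x of bracket_mid in the frame of mat between -0.055 and 0.055 m and y of bracket_mid in the frame of mat between -0.04 and 0.04 m and z of bracket_mid in the frame of mat between 0.002 and 0.01 m and angle between bracket_mid's own z axis and vertical below 0.08 rad and linear speed of each of wing_nut, spacer, bracket below 0.03 m/s); the robot touches nothing.
It fails at once if a bystander (dish, beaker or small bottle) is moved by more than 25 mm (distance of any of dish_a, beaker_a, small_bottle from where it was at the start of the episode above 0.025 m).
It also fails if it takes over 72 s, if anything falls off the work surface, if the arm or the gripper's body presses on something with over 40 N, if the wrist force passes 120 N, or if a joint passes its speed limit or range.

ROBOT

A 7-joint arm with a two-finger parallel gripper is mounted at the origin on a cart in front of the work surface, level with it; the furniture and walls round the work are solid. World frame = base frame: x ahead of the robot, y to its left, z up, the work surface at z = 0. Lengths are in m, angles in rad, forces in N, time in s.
With the tool pointing down it reaches from about 0.425 to 0.825 m from the base axis. Payload 3.6 kg.
Tool frame: the origin (TCP) lies where the fingers leave the gripper's body, on its centre line; the fingertips stand 73 mm ahead of it and the grasp point (between the pads) lies 54 mm ahead of it; z points along the fingers, y is the line along which they close (so a half turn about z gives the same grasp; the last joint's range is limited). The gripper opens to 85 mm and grips with 20 to 120 N. Pads are 22 mm wide; open, the fingers measure 114 mm over their backs; the gripper's body (76 mm by 85 mm) begins 54 mm behind the grasp point. The pads swing forward as they close: fully open they stand 13 mm farther back than shut.
Start: joints at [-1.353, 0.615, -0.013, 1.423, 0.008, 1.103, -0.04], TCP at [0.158, 0.631, 0.304] pointing down, gripper open.
Joint ranges: [-3.12, 3.12], [-0.3, 2.06], [-1.34, 1.32], [0.26, 2.42], [-1.36, 4.5], [0.01, 1.98], [-2.84, 2.84]. Speed limits (rad/s): [2.79, 2.79, 3.14, 3.14, 3.14, 3.14, 3.14].

INTERFACE

Orientations are given as a unit quaternion [x, y, z, w].
In Python, from station import arm, snapshot, camera_info, ticket gives the robot as it stands. Calls block until the motion is done:
- arm.movep(position, orientation): joint-space move of the TCP to a pose.
- arm.line_to(position, velocity=0.15, ori=None): straight line of the TCP; ori=None keeps the orientation; velocity is the mean speed in m/s.
- arm.move_j(angles): joint-space move.
- arm.move_gripper(opening, effort=None): opening from 0.0 (shut) to 1.0 (fully open); effort is the grip in N (None keeps the last); returns when the fingers have stopped.
- arm.pause(seconds).
- arm.ik(position, orientation): joint angles nearest the present ones, or None.
- snapshot(name): name is "scene" or "top" or "wrist"; returns the picture (480x640x3 uint8, blue, green, red); there is no depth.
- camera_info(name): a dict with "fx", "fy", "cx", "cy" (pixels), "R" (3x3) and "t" (3): a world point X has camera coordinates R X + t; the wrist camera has in their place "T_tool_cam" (4x4, takes a point from camera to tool coordinates, whose origin is the TCP and whose axes are the flange's). Camera axes: x right, y down, z forward; pixel columns grow to the right and rows downward; lengths in m; the calibration is good to about 2 mm. The wrist camera is an equidistant fisheye: a pixel r from the principal point sees the ray r / f radians off the axis. A picture is of the moment at which its call begins: read the wrist's pose just before it. camera_info takes no time and is no camera call.
A pose or a line that the arm cannot do raises arm.MotionError and nothing moves.
- ticket.finish_job(): hands the job in; it is judged then, once.
Readings, each from a call of its own:
- arm.read_time(): time.
- arm.read_joint_positions(): joint angles.
- arm.read_dq(): joint speeds.
- arm.read_effort(): joint torques, N m.
- arm.read_tool_pos(): TCP position.
- arm.read_eef_rot(): TCP orientation.
- arm.read_ft_force(): force on the tool from outside, world axes, zero at the start.
- arm.read_wrist_torque(): the same for the moment, N m.
- arm.read_opening(): opening from 0.0 (shut) to 1.0 (fully open).
- arm.read_finger_force(): force on a finger pad.
Only numpy, scipy, OpenCV 4.12 (cv2) and the standard library are available. Lean on these libraries where they do the work, as an engineer would, in place of code of your own. Each camera call takes 0.05 s, during which the arm holds its last target. There are 200 camera calls.

## Working session

There is one attempt and no reset: what is moved stays moved. The work goes in short steps, each a Python script; the robot and the scene stay as the last script left them, time stands still between calls to the robot, and variables do not carry over. Pictures are saved under pics/ and viewed, at most 13 in all, crops included, and the job is handed in when it is done.

```bash
mkdir -p pics; ls
python3 - <<'E'
from station import arm,snapshot,camera_info
import cv2,numpy as np
np.set_printoptions(precision=4,suppress=True)
for n in("scene","top"):
    cv2.imwrite(f"pics/{n}0.png",snapshot(n)); print(n,camera_info(n))
print(camera_info("wrist"),arm.read_tool_pos(),arm.read_eef_rot(),arm.read_time())
E
```

```text
pics
scene {'fx': 575.0206958284961, 'fy': 575.0206958284961, 'cx': 318.8572611989627, 'cy': 234.30358019424472, 'R': array([[ 0.5963, -0.8028, -0.0047],
       [-0.517 , -0.3795, -0.7672],
       [ 0.6141,  0.4599, -0.6413]]), 't': array([-0.3487,  0.3414,  1.0174])}
top {'fx': 508.3856241934305, 'fy': 508.3856241934305, 'cx': 324.2244125283215, 'cy': 243.66472612254242, 'R': array([[ 0.0188, -0.9997,  0.0164],
       [-0.998 , -0.0197, -0.06  ],
       [ 0.0603, -0.0153, -0.9981]]), 't': array([-0.0203,  0.604 ,  1.1945])}
{'fx': 371.64829954431775, 'fy': 371.64829954431775, 'cx': 321.3389237328664, 'cy': 235.55158405635237, 'T_tool_cam': array([[-0.0006, -0.9499, -0.3127,  0.0814],
       [ 1.    , -0.0005, -0.0006, -0.0004],
       [ 0.0004, -0.3127,  0.9499, -0.0702],
       [ 0.    ,  0.    ,  0.    ,  1.    ]])} [0.1574 0.6301 0.3028] [ 0.1221  0.9925 -0.0012 -0.0001] 0.1
```

View pics/top0.png

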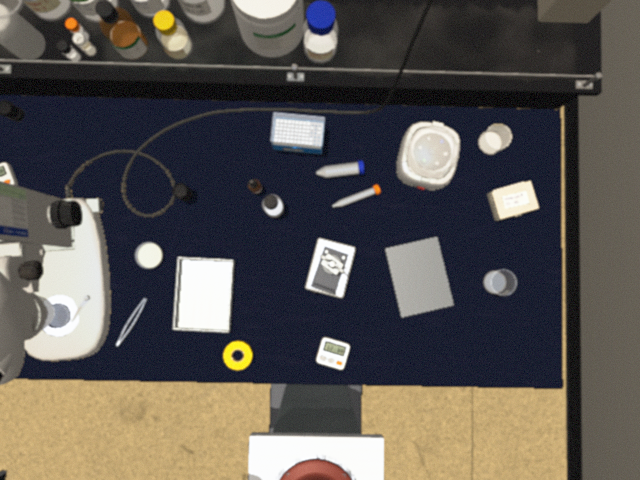

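View pics/scene0.png

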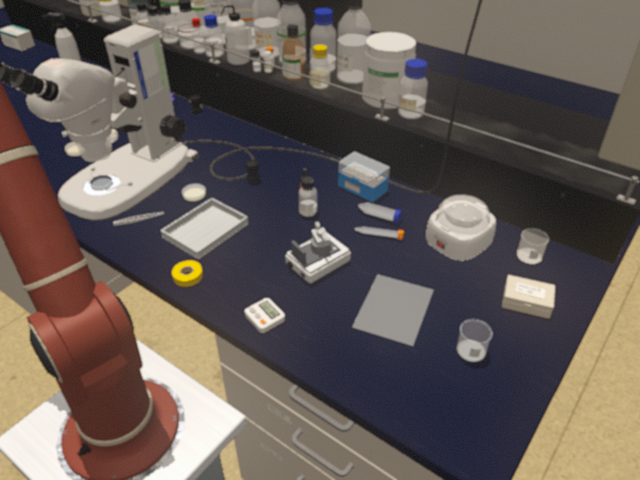

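The top view shows the drive at about (330,267), the tray at (204,295), the mat at (419,276), the dish at (148,255), the bottle at (273,206) and the beaker at (500,282). I'll enlarge the drive in both views.

Run:
```python
import cv2,numpy as np
t=cv2.imread("pics/top0.png");s=cv2.imread("pics/scene0.png")
a=cv2.resize(t[235:300,300:360],None,fx=8,fy=8,interpolation=cv2.INTER_CUBIC)[:520,:400+80]
b=cv2.resize(s[215:285,280:355],None,fx=4.2,fy=4.2,interpolation=cv2.INTER_CUBIC)
c=np.zeros((600,800,3),np.uint8);c[:a.shape[0],:a.shape[1]]=a;c[:b.shape[0],482:482+b.shape[1]]=b
cv2.imwrite("pics/c0.png",c)
```

```text
(no output)
```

View pics/c0.png

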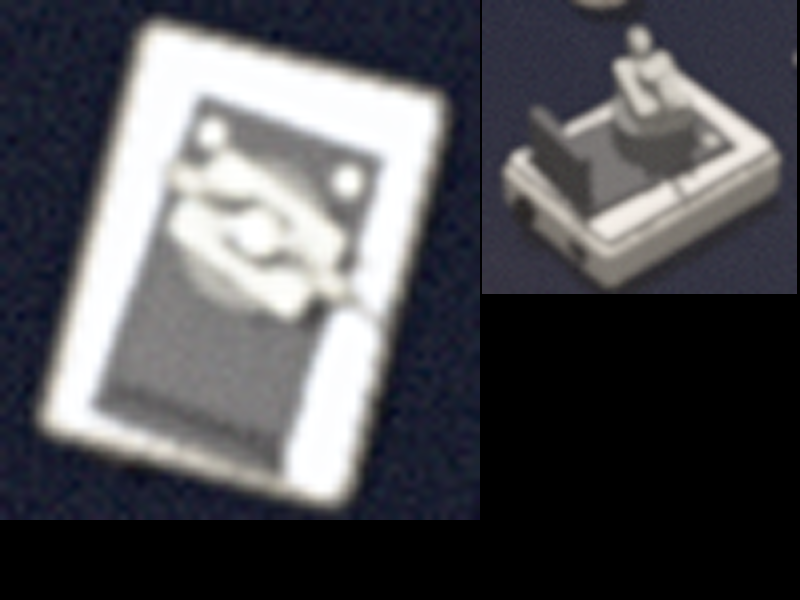

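The enlarged crop shows the drive's top corners at about (145,20), (445,95), (345,505) and (40,430), and the stud tip at about (258,235). The wing angle is unclear, so I need a wrist view. I'll compute coarse positions from these and hover over the drive.

```bash
cat > h.py <<'E'
from station import arm,snapshot,camera_info,ticket
import cv2,numpy as np
from scipy.spatial.transform import Rotation as Ro
np.set_printoptions(precision=4,suppress=True)
def q(th):  # tool down, tool x axis at world angle th, tool y at th-90deg
    return [np.cos(th/2),np.sin(th/2),0.,0.]
def px(name,u,v,z):
    c=camera_info(name);R=np.array(c['R']);o=-R.T@np.array(c['t'])
    d=R.T@np.array([(u-c['cx'])/c['fx'],(v-c['cy'])/c['fy'],1]);return (o+d*(z-o[2])/d[2])
def wpose():
    T=np.eye(4);T[:3,:3]=Ro.from_quat(arm.read_eef_rot()).as_matrix();T[:3,3]=arm.read_tool_pos()
    return T@np.array(camera_info("wrist")["T_tool_cam"])
def wpx(T,u,v,z):
    c=camera_info("wrist");x,y=(u-c['cx'])/c['fx'],(v-c['cy'])/c['fy'];r=np.hypot(x,y)+1e-12
    d=T[:3,:3]@np.array([x/r*np.sin(r),y/r*np.sin(r),np.cos(r)]);return T[:3,3]+d*(z-T[2,3])/d[2]
def wproj(T,P):
    c=camera_info("wrist");p=np.linalg.inv(T)@np.append(P,1);s=np.hypot(p[0],p[1]);r=np.arctan2(s,p[2])
    return np.array([c['cx']+c['fx']*r*p[0]/s,c['cy']+c['fy']*r*p[1]/s])
def best(pos,th):
    """choose of th, th+pi the one whose ik leaves joint 7 nearest mid range"""
    c=[(abs(j[6]),t) for t in(th,th+np.pi) for j in[arm.ik(pos,q(t))] if j is not None]
    return min(c)[1]
E
python3 - <<'E'
from h import *
k=np.array([[145,20],[445,95],[345,505],[40,430]])/8+[300,235]
P=np.array([px("top",u,v,.04) for u,v in k]);print(P,[np.linalg.norm(P[i]-P[i-1]) for i in range(4)])
s=px("top",332.2,264.4,.094);print("stud",s)
for n,u,v,z in[("tray",204,295,.024),("mat",419.5,276.5,.003),("dish",148,255,.016),("bottle",273,206,.1),("beaker",500,282,.05),("timer",333,353,.02)]:print(n,px("top",u,v,z))
for u,v in[(177,258),(234,258),(230,332),(173,330)]:print("tray c",px("top",u,v,.024))
for u,v in[(386,247),(437,237),(453,305),(402,317)]:print("mat c",px("top",u,v,.003))
th=np.pi-.25
for t in(np.pi-.25,-.25):
  j=arm.ik([s[0],s[1],.30],q(t));print(t,j)
E
```

```text
[[ 0.6172  0.0062  0.04  ]
 [ 0.5969 -0.0821  0.04  ]
 [ 0.4768 -0.0548  0.04  ]
 [ 0.4969  0.0344  0.04  ]] [np.float64(0.12352057913236998), np.float64(0.09061784219946908), np.float64(0.12318077630698895), np.float64(0.09144817468291458)]
stud [ 0.5537 -0.0262  0.094 ]
tray [0.4775 0.2718 0.024 ]
mat [ 0.5304 -0.2404  0.003 ]
dish [0.5692 0.409  0.016 ]
bottle [0.6812 0.1084 0.1   ]
beaker [ 0.5211 -0.4187  0.05  ]
timer [ 0.347  -0.0341  0.02  ]
tray c [0.5632 0.3381 0.024 ]
tray c [0.5658 0.204  0.024 ]
tray c [0.3923 0.2082 0.024 ]
tray c [0.3947 0.3413 0.024 ]
mat c [ 0.6001 -0.1585  0.003 ]
mat c [ 0.6268 -0.2823  0.003 ]
mat c [ 0.4634 -0.3218  0.003 ]
mat c [ 0.4325 -0.199   0.003 ]
2.891592653589793 [-0.1724  0.4792  0.273   1.717  -0.1517  0.966   1.4786]
-0.25 [-0.6346  0.7077  1.1348  1.7304 -0.6951  1.1682 -1.1188]
```

The drive measures 123 x 91 mm, which matches. Its centre plus 8 mm gives the stud at (0.5548,-0.0259), which agrees with the tip at (0.5537,-0.0262), with yaw about -0.228. Next I move over it for the wrist view.

Run:
```python
from h import *
arm.line_to([.40,.25,.32],velocity=.35)
arm.movep([.555,-.026,.29],q(np.pi-.228))
T=wpose();im=snapshot("wrist");np.save("T1.npy",T);cv2.imwrite("pics/w1full.png",im)
for P in([.5545,-.026,.094],[.5545,-.026,.04]):
    print(wproj(T,P))
print(arm.read_time(),arm.read_joint_positions(),arm.read_ft_force())
u,v=wproj(T,[.5545,-.026,.07]).astype(int)
u0,v0=max(0,u-130),max(0,v-100);print(u0,v0)
cv2.imwrite("pics/w1.png",cv2.resize(im[v0:v0+200,u0:u0+260],None,fx=3,fy=3,interpolation=cv2.INTER_CUBIC))
```

```text
[318.2176 228.0651]
[318.6286 210.2739]
2.8 [-0.092   0.4839  0.1441  1.7247 -0.085   0.9392  1.4329] [-0.4988  0.118   0.892 ]
188 119
```

View pics/w1.png

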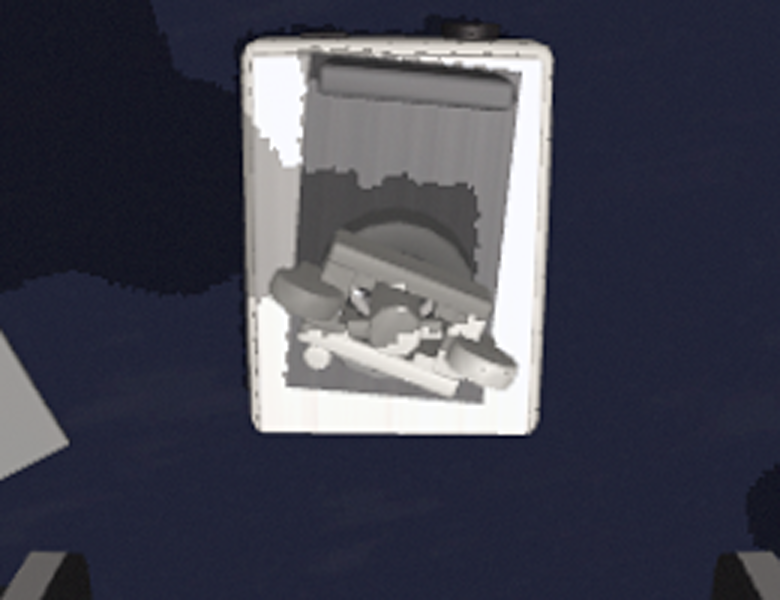

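The wrist view shows the stud tip at about (395,328) with its lugs running left-right. The wings sit at about (308,290) and (482,362), which looks nearer 0.4 rad from the lugs than the stated 0.72 to 1.37. I'll check this by overlaying a projected nut model at several angles in both views.

Run:
```python
from h import *
T=np.load("T1.npy");im=cv2.imread("pics/w1full.png");sc=cv2.imread("pics/scene0.png")
f=lambda u,v,z:wpx(T,188+u/3,119+v/3,z)
L,Rr=f(308,288,.1),f(482,358,.1);print("wings",L,Rr,np.linalg.norm(L-Rr),np.arctan2(*(Rr-L)[1::-1]),(L+Rr)/2)
C=np.array([f(*p,.04) for p in[(243,42),(552,42),(540,435),(255,435)]]);print(C,"stud top",f(395,325,.094))
print("dims",[np.linalg.norm(C[i]-C[i-1]) for i in range(4)])
ex=(C[3]+C[2]-C[0]-C[1])/2;yaw=np.arctan2(ex[1],ex[0]);print("drive yaw",yaw,"ctr+8mm",C.mean(0)[:2]+.008*np.array([np.cos(yaw),np.sin(yaw)]))
def seg(x0,x1,y0,y1,z0,z1):
    c=[(x,y,z) for x in(x0,x1) for y in(y0,y1) for z in(z0,z1)]
    return [(np.array(a),np.array(b)) for a in c for b in c if sum(i!=j for i,j in zip(a,b))==1 and a<b]
S=seg(-.022,.022,-.014,.014,0,.018)+seg(.018,.0335,-.0035,.0035,.018,.033)+seg(-.0335,-.018,-.0035,.0035,.018,.033)
ci=camera_info("scene");sp=lambda P:(lambda p:np.array([ci['cx']+ci['fx']*p[0]/p[2],ci['cy']+ci['fy']*p[1]/p[2]]))(np.array(ci['R'])@P+ci['t'])
o=np.array([*((L+Rr)/2)[:2],.067]);a0=np.arctan2(*(Rr-L)[1::-1]);out=np.zeros((600,800,3),np.uint8)
for i,a in enumerate([a0,a0-.5]):
    M=Ro.from_euler('z',a).as_matrix()
    A=cv2.resize(im[185:270,265:375],None,fx=3.6,fy=3.5,interpolation=2);B=cv2.resize(sc[215:275,295:350],None,fx=7,fy=5,interpolation=2)
    for p,r in S:
        for I,pr,u0,v0,kx,ky in((A,lambda P:wproj(T,P),265,185,3.6,3.5),(B,sp,295,215,7,5)):
            h=[tuple(((pr(o+M@w)-[u0,v0]+.5)*[kx,ky]).astype(int)) for w in(p,r)];cv2.line(I,*[tuple(map(int,w)) for w in h],[(0,0,255),(0,255,0)][i],1)
    out[300*i:300*i+A.shape[0],:A.shape[1]]=A;out[300*i:300*i+B.shape[0],400:400+B.shape[1]]=B
cv2.imwrite("pics/o1.png",out)
```

```text
wings [ 0.5386 -0.0428  0.1   ] [ 0.5655 -0.0054  0.1   ] 0.046107819076620656 0.9472676189747019 [ 0.552  -0.0241  0.1   ]
[[ 0.4779 -0.052   0.04  ]
 [ 0.4977  0.034   0.04  ]
 [ 0.6152  0.0074  0.04  ]
 [ 0.5953 -0.0794  0.04  ]] stud top [ 0.5542 -0.0248  0.094 ]
dims [np.float64(0.12053200739533124), np.float64(0.08823059944185976), np.float64(0.1205267575753741), np.float64(0.08904715754125873)]
drive yaw -0.22562253518121497 ctr+8mm [ 0.5543 -0.0243]
```

View pics/o1.png

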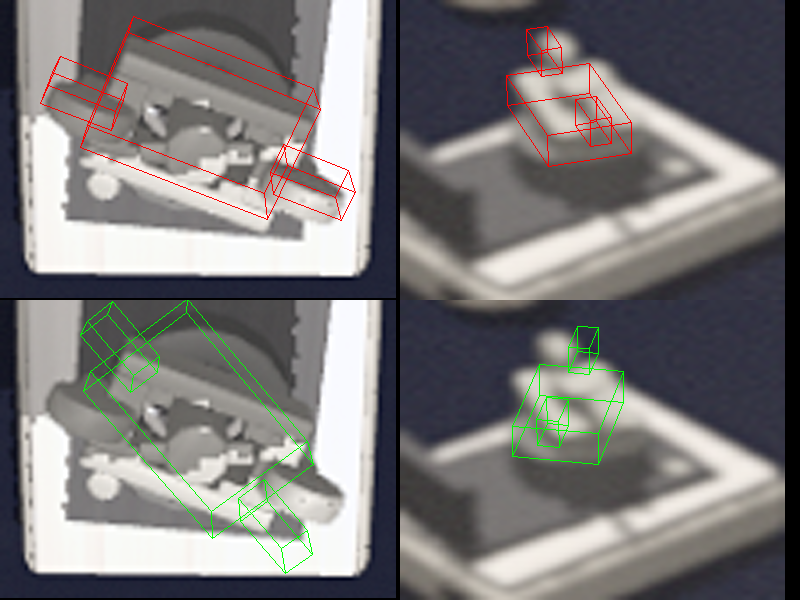

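The red overlay (nut x at 0.947 rad) matches the wings and flats. The green one, inside the stated range, doesn't. So the picture says about 0.40 rad short (drive y is at 1.345), not 0.72 to 1.37. I'll go by the picture, grip the nut and test it with a gentle lift.

Run:
```python
from h import *
S=np.array([.5545,-.0250]);a=.947
for t in(a,a+np.pi,a-np.pi):
    for d in(0,.4): print(round(t+d,2),arm.ik([*S,.142],q(t+d)))
t=best([*S,.142],a+.2)-.2;print("t",t)
arm.move_gripper(.65,effort=25)
arm.movep([*S,.20],q(t));arm.line_to([*S,.142],velocity=.06)
print("down",arm.read_ft_force(),arm.read_tool_pos())
arm.move_gripper(0.0,effort=25);arm.pause(.2)
print("grip",arm.read_opening(),arm.read_ft_force(),arm.read_wrist_torque(),arm.read_finger_force(),arm.read_time())
```

```text
0.95 [-0.3379  0.747   0.5552  1.8774 -0.5984  0.689  -0.0501]
1.35 [-0.2815  0.7252  0.4588  1.8757 -0.5018  0.6569  0.2587]
4.09 [ 0.094   0.6833 -0.1377  1.8635  0.153   0.605   2.3786]
4.49 [ 0.1564  0.6904 -0.2356  1.8614  0.2589  0.6194  2.6788]
-2.19 [ 0.094   0.6833 -0.1377  1.8635  0.153   0.605   2.3786]
-1.79 [ 0.1564  0.6904 -0.2356  1.8614  0.2589  0.6194  2.6788]
t 0.9470000000000001
down [-0.6147 -0.1122 -0.0667] [ 0.5548 -0.0251  0.1424]
grip 0.32175735074074696 [0.3048 0.0493 3.7523] [-0.1466 -0.1553  0.0367] 26.715398132801056 6.2667
```

The opening of 27.4 mm matches the 28 mm flats, and the side forces are small. Now I turn the nut counter-clockwise to drive y and lift gently, checking force.

Run:
```python
from h import *
p=np.array(arm.read_tool_pos());S=np.array([.5545,-.0250])
for t in np.linspace(.947,1.345,6)[1:]:
    arm.movep([*S,.143],q(t))
    print(round(t,2),arm.read_ft_force(),arm.read_wrist_torque(),arm.read_opening())
for z in(.145,.147,.149,.151):
    arm.line_to([*S,z],velocity=.03);f=np.array(arm.read_ft_force());print(z,f,arm.read_opening())
    if abs(f[2])>12:break
T=wpose();im=snapshot("wrist");np.save("T2.npy",T);cv2.imwrite("pics/w2.png",cv2.resize(im[130:330,190:450],None,fx=3,fy=3,interpolation=2))
print(arm.read_time())
```

```text
1.03 [ 1.5297 -1.5042  0.7856] [-0.3355 -0.4198  0.0083] 0.3241337625401725
1.11 [ 2.1092 -2.5072 -0.4546] [-0.564  -0.5692  0.0151] 0.32028018238180106
1.19 [ 2.9269 -3.2009 -2.7114] [-0.7196 -0.6492 -0.0086] 0.3177691938368946
1.27 [ 3.2719 -3.4793 -2.5535] [-0.8117 -0.7847 -0.0579] 0.3203561162922468
1.34 [ 3.1284 -3.0219 -2.0345] [-0.768  -0.7935 -0.011 ] 0.32163586824486784
0.145 [ 3.8099 -2.9463 -1.6641] 0.3160759350018542
0.147 [ 5.3776 -2.6179 -1.8263] 0.3201151354300904
0.149 [ 5.134  -2.8182 -3.6866] 0.3232928835669385
0.151 [ 4.8572 -2.0212 -2.6338] 0.32228860045368035
8.5667
```

View pics/w2.png

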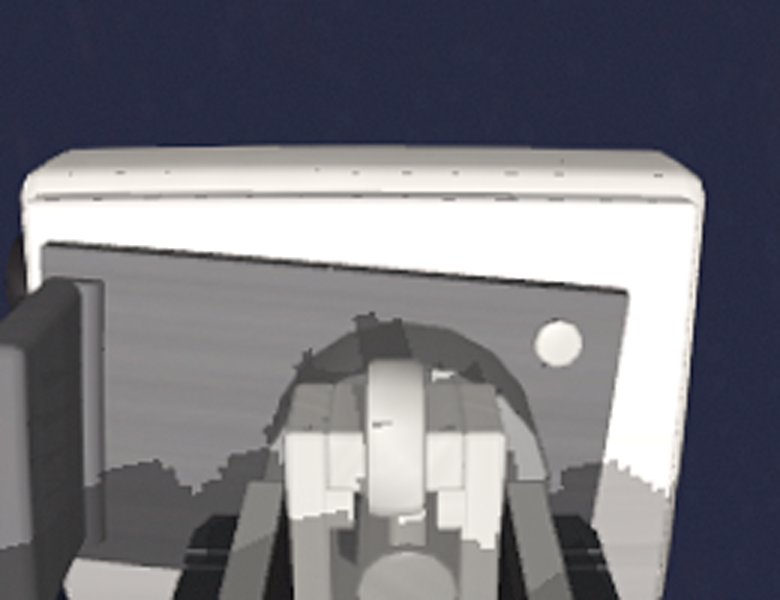

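The wings now line up with drive y, and the nut has risen 8 mm with under 4 N of pull, so it is past the 2 mm play. I'll keep lifting, then carry it to the tray.

Run:
```python
from h import *
S=np.array([.5550,-.0253])
for z in(.156,.165,.178,.19):
    arm.line_to([*S,z],velocity=.05);f=np.array(arm.read_ft_force());print(z,f,arm.read_opening())
    if abs(f[2])>12:raise SystemExit("stop")
arm.move_gripper(0.0,effort=40)
arm.line_to([*S,.26],velocity=.2)
t=best([.525,.273,.2],1.345);print(t)
# check the deck before moving away
T=wpose();im=snapshot("wrist");np.save("T3.npy",T)
arm.movep([.525,.273,.20],q(1.345));arm.line_to([.525,.273,.10],velocity=.15)
arm.line_to([.525,.273,.082],velocity=.04);print(arm.read_ft_force(),arm.read_opening())
for z in(.080,.078,.076,.074):
    f=np.array(arm.read_ft_force())
    if f[2]>4:break
    arm.line_to([.525,.273,z],velocity=.03)
print(z,arm.read_ft_force())
arm.move_gripper(.6);arm.pause(.1);arm.line_to([.525,.273,.22],velocity=.25)
print(arm.read_ft_force(),arm.read_opening(),arm.read_time())
# view of the spacer
arm.movep([.5548,-.0252,.29],q(np.pi-.228));arm.pause(.2)
T=wpose();im=snapshot("wrist");np.save("T3.npy",T);cv2.imwrite("pics/w3full.png",im)
s=cv2.resize(snapshot("top")[240:350,160:360],None,fx=2,fy=2,interpolation=2)
o=np.zeros((600,800,3),np.uint8);o[:480,:]=cv2.resize(im[150:270,220:420],None,fx=4,fy=4,interpolation=2);o=np.hstack([o[:,:]]);
cv2.imwrite("pics/w3.png",o[:480]);cv2.imwrite("pics/top3.png",s);print(arm.read_time())
```

```text
0.156 [ 4.1132 -1.0096 -0.2928] 0.31776983757893623
0.165 [ 3.9145 -0.0699  1.2771] 0.32144929855465754
0.178 [ 0.3035  0.8793 -0.9544] 0.31965261987718274
0.19 [ 0.1906 -0.3997 -0.3105] 0.3216504946564455
1.345
[-0.0215  0.2239 -0.2522] 0.3168476655743089
0.076 [-2.9255 -0.9453  8.4483]
[ 0.127  -0.1569 -0.2442] 0.5987724600257864 14.975
16.825
```

View pics/w3.png

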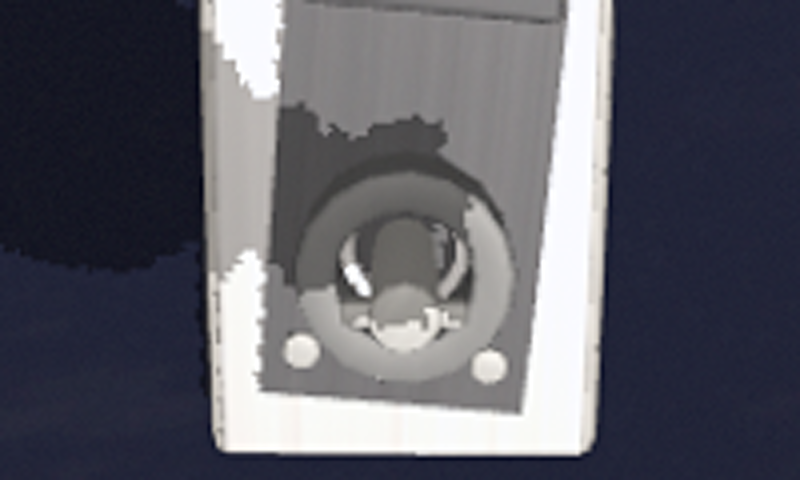

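The nut came off and is released in the tray, and the spacer is still seated. In this crop the spacer's top rim is centred at about (406,276) with a radius of about 108 px, and the stud tip is at about (405,320).

Run:
```python
from h import *
T=np.load("T3.npy");f=lambda u,v,z:wpx(T,220+u/4,150+v/4,z)[:2]
L,R,U,D=f(297,276,.067),f(515,276,.067),f(406,170,.067),f(406,382,.067)
print("sp",L,R,U,D,(L+R)/2,(U+D)/2,np.linalg.norm(L-R),np.linalg.norm(U-D))
print("stud",f(404,317,.094),f(373,317,.094),f(435,317,.094))
print("br edges",[f(*p,.045) for p in[(262,390),(522,412),(282,0),(566,20)]])
```

```text
sp [ 0.5503 -0.0466] [ 0.5604 -0.0031] [ 0.5338 -0.0199] [ 0.5778 -0.03  ] [ 0.5553 -0.0249] [ 0.5558 -0.025 ] 0.04466622288120085 0.045135804051529796
stud [ 0.5557 -0.0253] [ 0.5544 -0.031 ] [ 0.557  -0.0197]
br edges [array([ 0.58 , -0.064]), array([ 0.5985, -0.0078]), array([ 0.4962, -0.0381]), array([0.5139, 0.0195])]
```

View pics/top3.png

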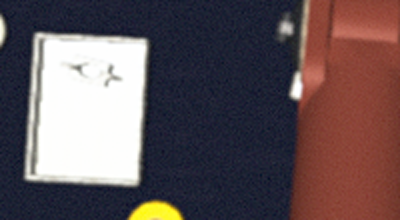

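The nut lies in the tray. The spacer at (0.5555,-0.0250) measures 45 mm across and is concentric with the stud at (0.5557,-0.0253). I'll grip it along drive y, lift it straight up and place it at (0.435,0.273).

Run:
```python
from h import *
S=np.array([.5556,-.0251]);th=np.pi-.226
arm.move_gripper(.85,effort=30)
arm.movep([*S,.18],q(th));arm.line_to([*S,.125],velocity=.08);print("down",arm.read_ft_force())
arm.move_gripper(0.0,effort=30);arm.pause(.1);print("grip",arm.read_opening()*85,arm.read_ft_force(),arm.read_finger_force())
for z in(.128,.135,.145,.155,.165,.175,.185):
    arm.line_to([*S,z],velocity=.06);f=np.array(arm.read_ft_force());print(z,f,arm.read_opening())
    if abs(f[2])>12:raise SystemExit("stop")
arm.line_to([*S,.24],velocity=.2)
P=[.435,.273]
arm.movep([*P,.20],q(th));arm.line_to([*P,.10],velocity=.15)
z=.092
arm.line_to([*P,z],velocity=.04)
while np.array(arm.read_ft_force())[2]<4 and z>.078: z-=.002;arm.line_to([*P,z],velocity=.03)
print(z,arm.read_ft_force(),arm.read_opening())
arm.move_gripper(.75);arm.pause(.1);arm.line_to([*P,.22],velocity=.25)
arm.move_gripper(.5)
arm.movep([.535,-.02,.30],q(th));arm.pause(.2)
T=wpose();im=snapshot("wrist");np.save("T4.npy",T)
cv2.imwrite("pics/w4full.png",im);cv2.imwrite("pics/w4.png",cv2.resize(im[110:270,220:420],None,fx=4,fy=3.75,interpolation=2))
s=snapshot("top");cv2.imwrite("pics/top4.png",s);print(arm.read_time())
```

```text
down [-0.2044  0.506   0.7077]
grip 44.11943102823187 [-1.1666  0.5133  5.6807] 30.73247591033578
0.128 [-0.7917  0.5756 -1.0531] 0.5161858940295556
0.135 [-0.5299 -0.4197 -0.9834] 0.515927803819298
0.145 [-0.2479 -0.8752 -0.9006] 0.5180899843265748
0.155 [-1.0444 -0.3058 -1.1058] 0.5184640435710032
0.165 [-0.5941 -0.02   -0.2486] 0.5197512159470614
0.175 [ 1.6201  0.8084 -0.6134] 0.5189373007465601
0.185 [-0.1442  0.4641 -0.4646] 0.5151128300248101
0.08399999999999999 [-0.7306 -0.4403  5.6558] 0.5189655076021046
27.8917
```

View pics/w4.png

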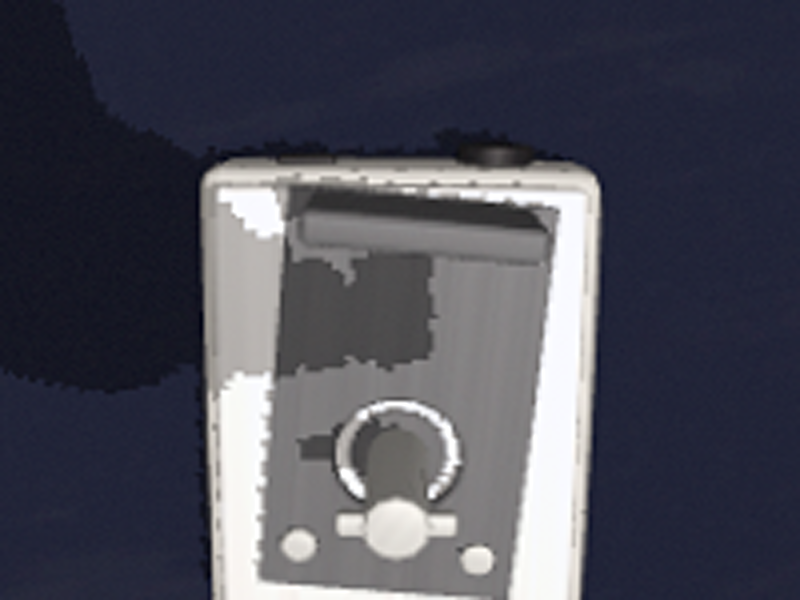

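The bracket is still seated with nothing above it. In this crop the hole is centred at about (398,457), the stud tip at (397,528), and the tab's top face runs from about (302,228) to (547,245).

Run:
```python
from h import *
T=np.load("T4.npy");f=lambda u,v,z:wpx(T,220+u/4,110+v/3.75,z)[:2]
L,R,U=f(334,457,.045),f(463,457,.045),f(398,400,.045)
print("hole",L,R,np.linalg.norm(L-R),(L+R)/2,"from top",U+.014*np.array([np.cos(.31),-np.sin(.31)]), U+np.linalg.norm(L-R)/2*np.array([np.cos(.31),-np.sin(.31)]))
print("stud",f(397,528,.094),"lugs",f(337,525,.092),f(456,525,.092))
a,b=f(302,228,.08),f(547,245,.08);d=b-a;print("tab",a,b,(a+b)/2,np.linalg.norm(d),np.arctan2(d[1],d[0])-np.pi/2)
for p,r in[((282,260),(262,580)),((553,240),(510,590))]:
    d=f(*r,.045)-f(*p,.045);print("edge yaw",np.arctan2(d[1],d[0]),f(*p,.045),f(*r,.045))
```

```text
hole [ 0.5523 -0.0394] [ 0.5589 -0.0106] 0.029593388122340514 [ 0.5556 -0.025 ] from top [ 0.5548 -0.0261] [ 0.5556 -0.0264]
stud [ 0.5558 -0.0251] lugs [ 0.5532 -0.0368] [ 0.5585 -0.0137]
tab [ 0.4915 -0.0296] [0.5057 0.0166] [ 0.4986 -0.0065] 0.04833341457571128 -0.297021361013986
edge yaw -0.3059164894331131 [ 0.5023 -0.0392] [ 0.5802 -0.0639]
edge yaw -0.31002567860606456 [0.5109 0.0202] [ 0.5959 -0.007 ]
```

Run:
```python
import cv2
s=cv2.imread("pics/top4.png");cv2.imwrite("pics/top4c.png",cv2.resize(s[245:345,130:250],None,fx=5,fy=5,interpolation=2))
```

```text
(no output)
```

View pics/top4c.png

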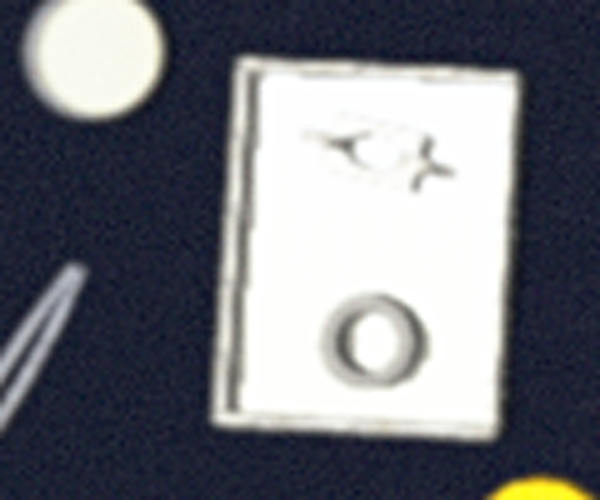

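The nut and the spacer both lie in the tray. The tab at (0.4984,-0.0070) is 60 mm from the hole, which is centred on the stud to about 1 mm. I'll grip the tab, lift straight up and set the bracket down mat-aligned.

Run:
```python
from h import *
G=np.array([.4984,-.0070]);th=-.307+np.pi/2;D=np.array([.5307,-.2404])-.0455*np.array([np.cos(.237),np.sin(.237)]);tm=.237+np.pi/2
print(D,arm.ik([*G,.123],q(th)),arm.ik([*D,.09],q(tm)))
arm.move_gripper(.45,effort=70)
arm.movep([*G,.18],q(th));arm.line_to([*G,.123],velocity=.08);print("down",arm.read_ft_force())
arm.move_gripper(0.0,effort=70);arm.pause(.1);print("grip",arm.read_opening()*85,arm.read_ft_force(),arm.read_finger_force())
for z in(.126,.135,.145,.155,.163,.169,.175,.181,.19):
    arm.line_to([*G,z],velocity=.05);f=np.array(arm.read_ft_force());print(z,f,arm.read_opening())
    if abs(f[2])>12:raise SystemExit("stop")
T=wpose();im=snapshot("wrist");cv2.imwrite("pics/w5.png",im)
arm.line_to([*G,.24],velocity=.2)
arm.movep([*D,.20],q(tm));arm.line_to([*D,.10],velocity=.12)
z=.092;arm.line_to([*D,z],velocity=.04)
while np.array(arm.read_ft_force())[2]<4 and z>.080: z-=.0015;arm.line_to([*D,z],velocity=.03)
print(z,arm.read_ft_force(),arm.read_wrist_torque(),arm.read_time())
```

```text
[ 0.4865 -0.2511] [-0.2807  0.6892  0.3822  2.0421 -0.5143  0.5031  0.1728] [ 0.2937  0.7705  0.2244  1.9176 -0.3359  0.4896  0.992 ]
down [ 0.0293 -0.3452  1.2754]
grip 7.112211093618971 [-0.1371  0.1266  5.7999] 68.88933777809143
0.126 [ 1.1434  0.4525 -1.78  ] 0.08223748426941709
0.135 [ 0.667   0.1257 -1.4367] 0.07659984046761968
0.145 [ 0.4873  1.2528 -0.3611] 0.08076357586083734
0.155 [ 0.5752 -0.3477 -1.5418] 0.08209979341031631
0.163 [-0.3975 -0.4975 -1.6424] 0.08195032361873945
0.169 [ 0.0818  0.4752 -1.6533] 0.07699627205394399
0.175 [-0.6508 -0.6467 -2.289 ] 0.07991229523481554
0.181 [ 0.7939  0.1937 -1.0376] 0.08501959459244977
0.19 [ 0.5942 -0.1723 -1.4976] 0.07664577821134574
0.086 [-1.2494  0.7201  5.3801] [ 0.1788  0.2654 -0.0021] 37.1333
```

The bracket touched down at the expected height (TCP 0.086). Now I release, retreat and look.

Run:
```python
from h import *
D=[.4865,-.2511]
arm.move_gripper(.4);arm.pause(.1);arm.line_to([*D,.25],velocity=.2);print(arm.read_ft_force())
arm.movep([.45,.05,.32],q(np.pi-.2));arm.pause(.3)
t=snapshot("top");s=snapshot("scene")
a=cv2.resize(t[220:330,380:520],(400,314),interpolation=2);b=cv2.resize(s[260:370,340:500],(400,275),interpolation=2)
c=cv2.resize(s[190:260,150:350],(800,280),interpolation=2)
o=np.zeros((600,800,3),np.uint8);o[:314,:400]=a;o[:275,400:]=b;o[318:598]=c;cv2.imwrite("pics/end.png",o);print(arm.read_time())
```

```text
[ 0.4498 -0.55   -0.9919]
40.1667
```

View pics/end.png

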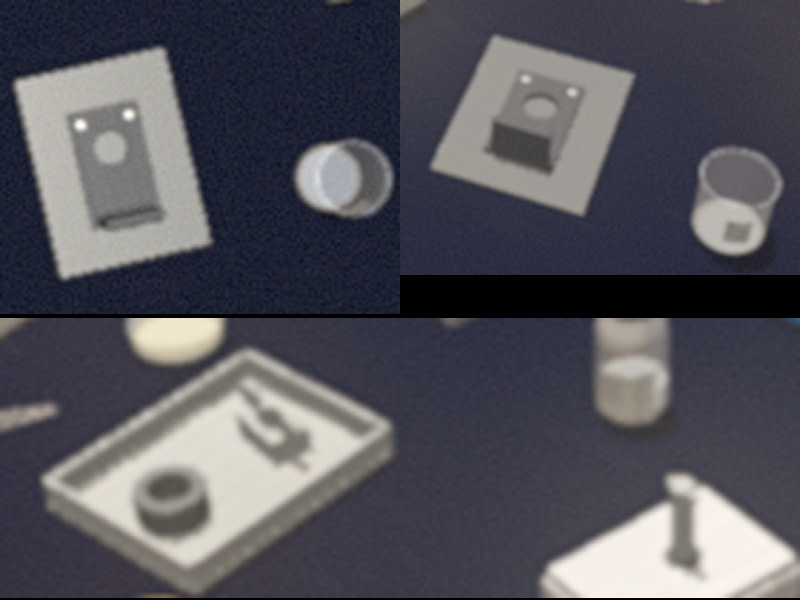

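The bracket lies flat and tab up in the middle of the mat, with its plate centred at about (115,165). The nut and the spacer are in the tray, the bystanders look undisturbed, and the arm is clear.

```bash
python3 -c "
from station import ticket
print(ticket.finish_job())"
```

```text
the job is handed in; nothing more can be done
None
```

The job is handed in at about 40 s of the 72 s: the wing nut and spacer are in the tray and the bracket lies flat, tab up, mid-mat, with no verdict returned; the nut measured about 0.40 rad short of release, not the stated 0.72–1.37, so I turned it by what the camera showed.

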